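# Set the cold-water valve of the scoop-rinsing well half open

## Robot

A 6-joint arm with a two-finger parallel gripper is mounted at the origin on a cart in front of the work surface, level with it; the furniture and walls round the work are solid. World frame = base frame: x ahead of the robot, y to its left, z up, the work surface at z = 0. Lengths are in m, angles in rad, forces in N, time in s.
With the tool pointing down it reaches from about 0.375 to 0.925 m from the base axis. Payload 5.7 kg.
Tool frame: the origin (TCP) lies at the very end of the fingers, on their centre line; the grasp point (between the pads) lies 19 mm behind it (manip.tcp_to_grasp is the distance from the TCP to the grasp point, in m); z points along the fingers, y is the direction in which the jaws open and shut (so a half turn about z gives the same grasp; the last joint's range is limited). The gripper opens to 85 mm and grips with 20 to 120 N. Pads are 22 mm wide; open, the fingers measure 114 mm over their backs; the gripper's body (76 mm by 85 mm) begins 54 mm behind the grasp point. The pads swing forward as they close: fully open they stand 13 mm farther back than shut.
Start: joints at [-1.348, 0.359, 1.51, -0, 1.272, -0.115], TCP at [0.199, -0.566, 0.231] pointing down, gripper open.
Joint ranges: [-2.97, 2.97], [-1.01, 2.36], [0.21, 2.38], [-0.96, 4.11], [0.2, 2.71], [-2.98, 2.98]. Speed limits (rad/s): [2.39, 2.39, 3.14, 3.14, 3.14, 3.14].

## Interface

Orientations are given as a unit quaternion [w, x, y, z].
In Python, from bench import manip gives the robot as it stands. The module is installed in compiled form; this text tells all that it offers.
- The arm moves only by the tool move_arm, never from a script. Its argument "steps" is a list of rows, each an object with "travel": the shift along the tool's x, y, z in cm, a list of three; "rot": the turn, a rotation vector about the tool's x, y, z in rad, a list of three; "grip": the opening in per cent of the stroke, from 0 (shut) to 100 (fully open). In form: [{"travel": [tx, ty, tz], "rot": [rx, ry, rz], "grip": grip}, ...]. A call has 1 to 10 rows; each row is the pose to reach, as a shift and turn from the pose measured when the call began, along the tool's axes at that moment; what a row does not reach only later rows make up. A row lasts 1/8 s, in which the tool goes at most 62.5 mm and 10.7 degrees, less where a joint would pass 70% of its speed; a pose out of reach is approached as far as the arm can. A call with a gripper value outside its range is refused whole. The fingers move at their own pace and stop on an object; "grip_force" is the grip in N (left out, the last holds). Time passes only in rows, so rows that repeat a pose let the fingers close. It gives the time, the measured TCP pose, the force and the opening at its end, in the units of the state.
- manip.read_state(): the state, without advancing time (a new reading comes with each control period).
- manip.grab_frame(name): name is "scene" or "side" or "wrist"; returns a dict with "color" (420x560x3 uint8, red, green, blue), "mtx" (3x3 intrinsics, pixels), "R" (3x3) and "t" (3): a world point X has camera coordinates R X + t; the wrist camera has in their place "T_tool_cam" (4x4, takes a point from camera to tool coordinates, whose origin is the TCP and whose axes are the flange's). Camera axes: x right, y down, z forward; pixel columns grow to the right and rows downward; lengths in m; the calibration is good to about 2 mm. A picture is of the moment at which its call begins: read the wrist's pose just before it. There is no depth.
- manip.job_done(): hands the job in, once; it reports no verdict.
Trained networks look in a picture, given as the dict that the camera call returned (one of the last four; its "shot" number tells which), for a name from the list of things; names that differ only in an ending like _2 or _b are one class to them, and where a whole thing is asked for, a point or a joint stands for the part that bears it (a point fixed in the world has none). Each returns a list of dicts, best first, with "p" (0 to 1); they miss things now and then, are a little off and sometimes report something else, mostly with a low value. They report only what shows in the picture. A call takes as long as a camera call. They do not tell look-alikes from the thing itself.
- manip.trace(picture, name): "region" (420x560 bool, what is visible of it) and "extent" ([left, top, width, height] in pixels, round what is visible of it).
The state is a dict: "t": time; "joint_positions": joint angles; "joint_vel": joint speeds; "tau": joint torques, N m; "tool_pos": TCP position; "eef_rot": TCP orientation; "ft_force": force on the tool from outside, world axes, zero at the start; "torque": the same for the moment, N m; "width": finger opening in m.
Only numpy, scipy, OpenCV 4.12 (cv2) and the standard library are available. Lean on these libraries where they do the work, as an engineer would, in place of code of your own. Each camera call takes 0.05 s, during which the arm holds its last target.

## Task

Before the desserts are portioned, the scoop-rinsing well needs a moderate flow of cold water: turn the blue-handled cold-water valve to half open, so that its pointer stands at the green mark at 45 degrees, and let go. Leave the red-handled hot-water valve as it is set, and do not shift the loose custard cup that stands by itself on the worktop.

Things in the scene. Friction and masses are not known exactly. Their poses are not given: they have to be found in the camera images.
- cold_grip (a point): Centre of the blue wing handle (cold water), on its upright turning axis, 124 mm above the worktop. The handle is an upright bar 64 mm long along x, 14 mm thick along y, 28 mm tall (z 110 to 138 mm); z is up. Its +x end is the pointer: small nose reaching 43 mm from the axis, white line on top. Nothing but a thin stem between it and the dial (radius 46 mm, top 91 mm up).
- cold_handle (a joint): Opening angle of the blue handle, rad: 0 closed (black mark, pointer square to the pipe), 0.785 half open (green mark on the white dial), 1.571 fully open (black mark, along the pipe). Grows turning anticlockwise seen from above; starts at 0 to 0.4. Friction about 0.12 N m; it stays where it is left. Valve body fixed to the worktop: steel pipe arch 135 mm long.
- hot_tip (a point): Tip of the pointer nose of the red wing handle (hot water), 43 mm from that handle's turning axis, 116 mm above the worktop; +x points from the axis to the tip, z is up. Valve of the same shape as the blue one; the two stand side by side in either order, each turned its own way. It may stand at any opening and must stay so.
- custard_cup: Loose paper cup of set custard, about 59 mm across and 46 mm tall, standing on the worktop to the right of the valves; origin at the centre of its underside.
Mind the look-alikes: they are no part of the job. What is shaped like the part that bears cold_grip but purple is not meant.

How it is judged:
By the outcome, as a careful person would: the job done as asked, in the order asked, and still so for the second after the job is handed in, with the robot touching nothing.
It also fails if it takes over 32 s, if anything falls off the work surface, if the arm or the gripper's body presses on something with over 40 N, if the wrist force passes 120 N, or if a joint passes its speed limit or range.

## Working session

There is one attempt and no reset: what is moved stays moved. The work goes in short steps, Python scripts to look and compute and a tool call to move; the robot and the scene stay as the last step left them, time stands still between calls to the robot, and variables do not carry over. Pictures are saved under pics/ and viewed, and the job is handed in when it is done.

Besides the shell and the picture viewer there is one more tool, called after "Request:" as a command line: name --argument value ..., lists and objects as JSON in quotes. move_arm: Moves the arm, as the interface text tells. Its arguments: {"type":"object","properties":{"steps":{"type":"array"},"grip_force":{"type":"number"}},"required":["steps"]}

```bash
mkdir -p pics; cat > h.py <<'E'
import numpy as np,cv2
from bench import manip
def save(f,n): cv2.imwrite('pics/'+n,cv2.cvtColor(f['color'],cv2.COLOR_RGB2BGR))
def ray(f,u,v):
    d=np.linalg.inv(f['mtx'])@[u,v,1]; R=np.array(f['R']);t=np.array(f['t'])
    return -R.T@t, R.T@d
def at(f,u,v,z):
    c,d=ray(f,u,v); return c+d*(z-c[2])/d[2]
def proj(f,X):
    p=f['mtx']@(np.array(f['R'])@np.array(X)+f['t']); return p[:2]/p[2]
E
python3 - <<'E'
from h import *
import pickle
print(manip.read_state())
for n in ['scene','side']:
    f=manip.grab_frame(n); save(f,n+'0.png'); pickle.dump(f,open(n+'.pkl','wb'))
    for k in ['cold_grip','hot_tip','custard_cup']:
        for d in manip.trace(f,k): print(n,k,round(d['p'],2),d['extent'],np.mean(f['color'][d['region']],0).round())
E
```

```text
{'t': 0.0, 'joint_positions': array([-1.34812260e+00,  3.59528786e-01,  1.51148947e+00, -1.24530822e-05,
        1.27248216e+00, -1.15075096e-01]), 'joint_vel': array([-0.00073323,  0.00222291, -0.00068982, -0.00050495,  0.00032039,
       -0.00106887]), 'tau': array([ 3.95324632e-04, -5.27629387e+01, -2.78617591e+01, -8.12701910e-05,
        1.32718190e-02, -1.68831468e-05]), 'tool_pos': array([ 0.19866359, -0.56540564,  0.23041772]), 'eef_rot': array([-9.52180867e-04,  9.85773815e-01,  1.68074613e-01, -5.72345675e-05]), 'ft_force': array([0.04207076, 0.33428824, 0.39748174]), 'torque': array([-0.06943322,  0.02586114, -0.02479561]), 'width': 0.08522922235550683}
scene cold_grip 0.57 [245.9, 230.2, 19.4, 26.6] [53. 69. 97.]
scene cold_grip 0.57 [146.5, 241.9, 13.4, 24.9] [44. 53. 94.]
scene cold_grip 0.51 [258.0, 177.8, 12.8, 23.2] [49. 55. 91.]
scene hot_tip 0.66 [304.3, 202.7, 25.4, 20.5] [130.  56.  52.]
scene custard_cup 0.68 [344.6, 194.7, 16.9, 18.3] [155. 149. 112.]
side cold_grip 0.77 [241.9, 165.9, 16.7, 12.1] [ 79.  79. 115.]
side cold_grip 0.58 [296.9, 217.1, 31.1, 17.3] [106. 103. 127.]
side cold_grip 0.53 [224.2, 201.3, 28.8, 13.6] [104. 110. 130.]
side hot_tip 0.52 [255.8, 237.2, 11.5, 16.2] [173. 109.  95.]
side custard_cup 0.87 [307.9, 308.4, 19.7, 25.6] [202. 195. 156.]
```

```bash
python3 - <<'E'
import cv2
for n,(x0,y0,w,h) in {'scene':(120,150,260,150),'side':(190,140,200,220)}.items():
    im=cv2.imread(f'pics/{n}0.png')
    s=min(800/w,600/h)
    cv2.imwrite(f'pics/{n}0c.png',cv2.resize(im[y0:y0+h,x0:x0+w],None,fx=int(s),fy=int(s),interpolation=cv2.INTER_CUBIC))
E
```

```text
(no output)
```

View pics/scene0.png

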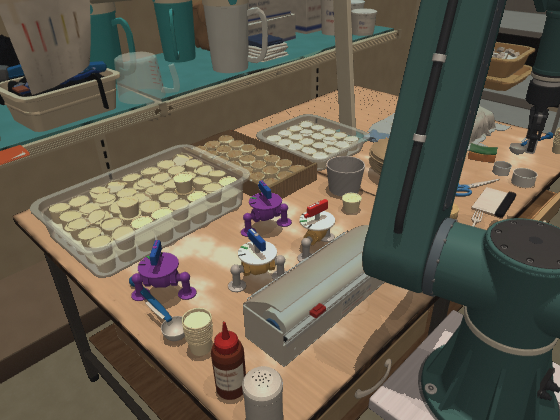

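View pics/side0.png

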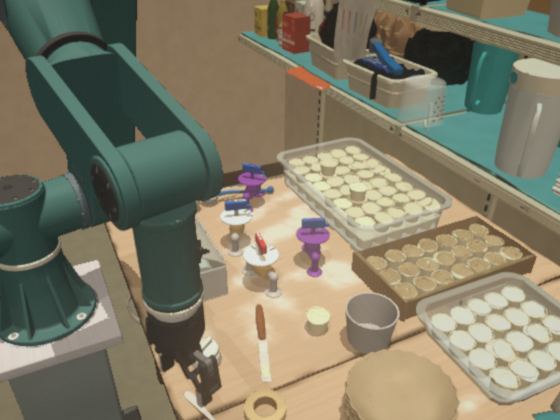

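View pics/scene0c.png

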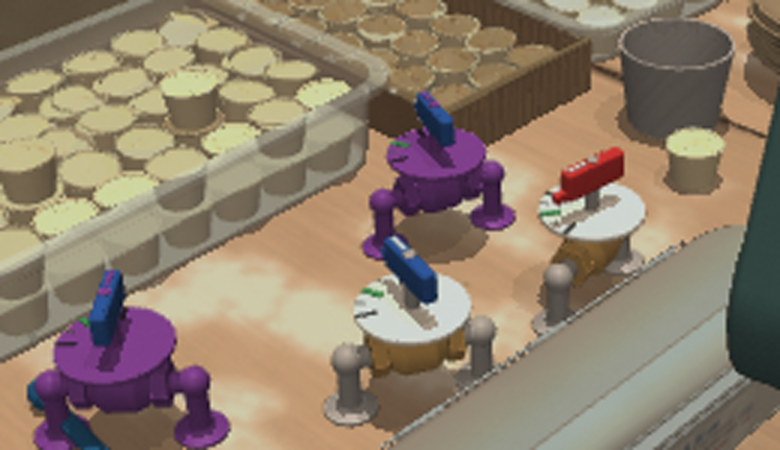

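View pics/side0c.png

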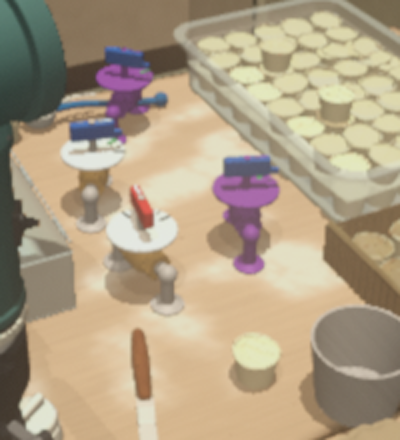

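```bash
python3 - <<'E'
from h import *
import pickle
s=pickle.load(open('scene.pkl','rb'));d=pickle.load(open('side.pkl','rb'))
print('cams',ray(s,0,0)[0],ray(d,0,0)[0])
C=lambda x,y:(120+x/3,150+y/3)
D=lambda x,y:(190+x/2,140+y/2)
print('center side',at(d,*D(93,130),.124),'scene',at(s,*C(410,268),.124))
print('dial side',at(d,*D(93,153),.091),'scene',at(s,*C(412,308),.091))
for n,p in dict(black=(365,313),green=(375,293)).items(): print(n,at(s,*C(*p),.091))
print('topends',at(s,*C(395,240),.138),at(s,*C(430,275),.138))
print('topends side',at(d,*D(70,126),.138),at(d,*D(117,121),.138))
print('red tip',at(d,*D(135,187),.138),at(d,*D(150,218),.138), 'reddial',at(d,*D(143,229),.091),'purple dial',at(d,*D(247,188),.091), at(d,*D(125,77),.091))
print('red dial sc',at(s,*C(592,210),.091),'ends',at(s,*C(565,180),.138),at(s,*C(615,152),.138))
print('cup',at(d,*D(257,378),0.0),at(s,*C(693,188),0))
E
python3 - <<'E'
import cv2
for n,(x0,y0,w,h) in {'scene':(225,215,65,80),'side':(215,190,60,70)}.items():
    im=cv2.imread(f'pics/{n}0.png')
    cv2.imwrite(f'pics/{n}0d.png',cv2.resize(im[y0:y0+h,x0:x0+w],None,fx=7,fy=7,interpolation=cv2.INTER_CUBIC))
E
```

```text
cams [-0.13894953  0.665999    0.77002954] [ 0.09441783 -1.09130797  0.88055622]
center side [0.53726453 0.07092633 0.124     ] scene [0.53561144 0.07277518 0.124     ]
dial side [0.53293229 0.06337111 0.091     ] scene [0.53039597 0.07765042 0.091     ]
black [0.5523976 0.1067635 0.091    ]
green [0.56584434 0.08424078 0.091     ]
topends [0.55638424 0.0682455  0.138     ] [0.5035735  0.08157917 0.138     ]
topends side [0.50414926 0.07297938 0.138     ] [0.56870113 0.05760862 0.138     ]
red tip [ 0.52489218 -0.10253179  0.138     ] [ 0.51426263 -0.17113161  0.138     ] reddial [ 0.52285354 -0.13055796  0.091     ] purple dial [ 0.68815322 -0.10696993  0.091     ] [0.66468893 0.25154204 0.091     ]
red dial sc [ 0.51764351 -0.12074496  0.091     ] ends [ 0.51733393 -0.08505913  0.138     ] [ 0.5156028  -0.14649753  0.138     ]
cup [ 0.57285356 -0.34494931  0.        ] [ 0.55826158 -0.323107    0.        ]
```

View pics/scene0d.png

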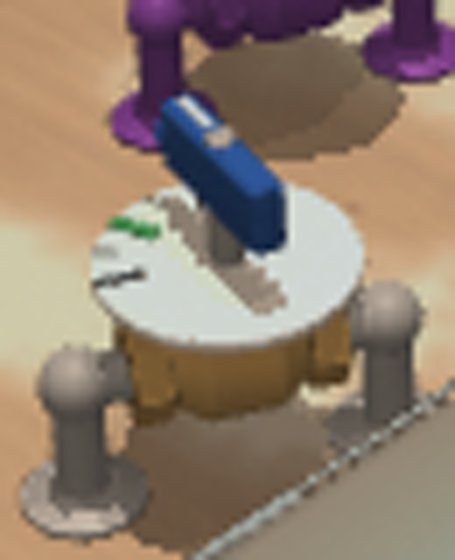

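View pics/side0d.png

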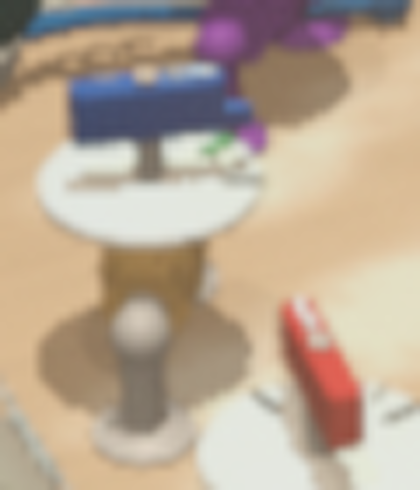

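```bash
cat >> h.py <<'E'
from scipy.spatial.transform import Rotation as Ro
def pose():
    s=manip.read_state(); q=s['eef_rot']; return np.array(s['tool_pos']),Ro.from_quat([q[1],q[2],q[3],q[0]])
def goal(p,yaw):
    P,R=pose(); c,s=np.cos(yaw),np.sin(yaw)
    G=Ro.from_matrix(np.array([[c,s,0],[s,-c,0],[0,0,-1]]))
    print('travel cm',(R.inv().apply(np.array(p)-P)*100).round(2),'rot',(R.inv()*G).as_rotvec().round(4))
def wristf():
    P,R=pose(); f=manip.grab_frame('wrist'); T=np.array(f['T_tool_cam'])
    Rw=R.as_matrix()@T[:3,:3]; tw=R.as_matrix()@T[:3,3]+P
    f['R']=Rw.T; f['t']=-Rw.T@tw; return f
E
python3 - <<'E'
from h import *
f=wristf(); print(np.array(f['T_tool_cam']).round(3),f['mtx']); save(f,'w0.png')
goal([.535,.072,.30],-.2)
E
```

```text
[[-0.    -0.96  -0.28   0.071]
 [ 1.     0.    -0.001 -0.   ]
 [ 0.001 -0.28   0.96  -0.142]
 [ 0.     0.     0.     1.   ]] [[375.07316568   0.         279.01759424]
 [  0.         375.07316568 206.74891893]
 [  0.           0.           1.        ]]
travel cm [ 52.86 -49.06  -6.87] rot [-3.000e-04  0.000e+00  5.378e-01]
```

Request:
move_arm --steps '[{"travel":[10,-9,-5],"rot":[0,0,0.1],"grip":100},{"travel":[53,-49,-6],"rot":[0,0,0.54],"grip":100},{"travel":[53,-49,-6],"rot":[0,0,0.54],"grip":100},{"travel":[53,-49,-6],"rot":[0,0,0.54],"grip":100},{"travel":[53,-49,-6],"rot":[0,0,0.54],"grip":100},{"travel":[53,-49,-6],"rot":[0,0,0.54],"grip":100},{"travel":[53,-49,-6],"rot":[0,0,0.54],"grip":100},{"travel":[53,-49,-6],"rot":[0,0,0.54],"grip":100},{"travel":[53,-49,-6],"rot":[0,0,0.54],"grip":100},{"travel":[53,-49,-6],"rot":[0,0,0.54],"grip":100}]'

```text
t: 1.7
tool_pos: [0.4889, -0.018, 0.2858]
eef_rot: [0.0, 0.995, -0.101, 0.001]
ft_force: [1.7, -0.5, 0.3]
width: 0.0854
```

Request:
move_arm --steps '[{"travel":[0,0,0],"rot":[0,0,0],"grip":100}]'

```text
t: 1.82
tool_pos: [0.4905, -0.0144, 0.2862]
eef_rot: [-0.001, 0.995, -0.098, 0.001]
ft_force: [-0.7, -1.3, -0.3]
width: 0.0854
```

```bash
python3 - <<'E'
from h import *
goal([.535,.072,.30],-.2)
E
```

```text
travel cm [ 2.68 -9.34 -1.36] rot [-0.0013 -0.0025  0.0038]
```

Request:
move_arm --steps '[{"travel":[2.7,-9.3,-1],"rot":[0,0,0],"grip":100},{"travel":[2.7,-9.3,-1],"rot":[0,0,0],"grip":100},{"travel":[2.7,-9.3,-1],"rot":[0,0,0],"grip":100},{"travel":[2.7,-9.3,-1],"rot":[0,0,0],"grip":100}]'

```text
t: 2.33
tool_pos: [0.5343, 0.0703, 0.2961]
eef_rot: [0.0, 0.995, -0.098, 0.001]
ft_force: [-0.2, -0.4, -0.6]
width: 0.0853
```

```bash
python3 - <<'E'
from h import *
import pickle
f=wristf(); save(f,'w1.png'); pickle.dump(f,open('w1.pkl','wb'))
print(manip.read_state()['tool_pos'],proj(f,[.536,.072,.124]))
for d in manip.trace(f,'cold_grip'): print(d['p'],d['extent'],np.mean(f['color'][d['region']],0))
E
```

```text
[0.53425399 0.07009263 0.296095  ] [276.93499618 181.61123342]
0.87 [2.3, 20.3, 46.0, 94.9] [29.56955093 36.8094195  69.15443593]
0.78 [266.1, 136.4, 22.6, 85.4] [ 75.48876404  83.36446629 101.57865169]
```

View pics/w1.png

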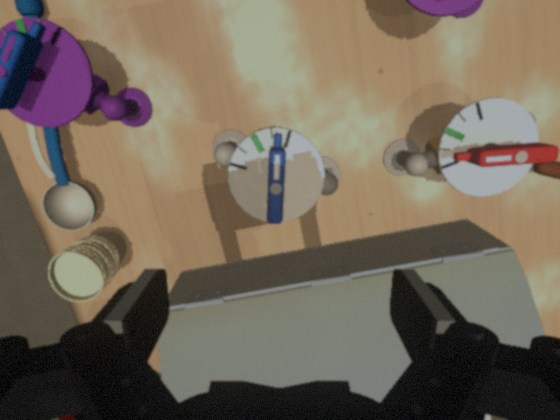

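```bash
python3 - <<'E'
from h import *
import pickle
f=pickle.load(open('w1.pkl','rb'))
im=cv2.imread('pics/w1.png'); x0,y0,w,h=200,110,160,130
cv2.imwrite('pics/w1c.png',cv2.resize(im[y0:y0+h,x0:x0+w],None,fx=5,fy=4.6 and 5,interpolation=cv2.INTER_CUBIC)[:600])
# dial ellipse
g=f['color'].astype(int)
E
```

```text
(no output)
```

View pics/w1c.png

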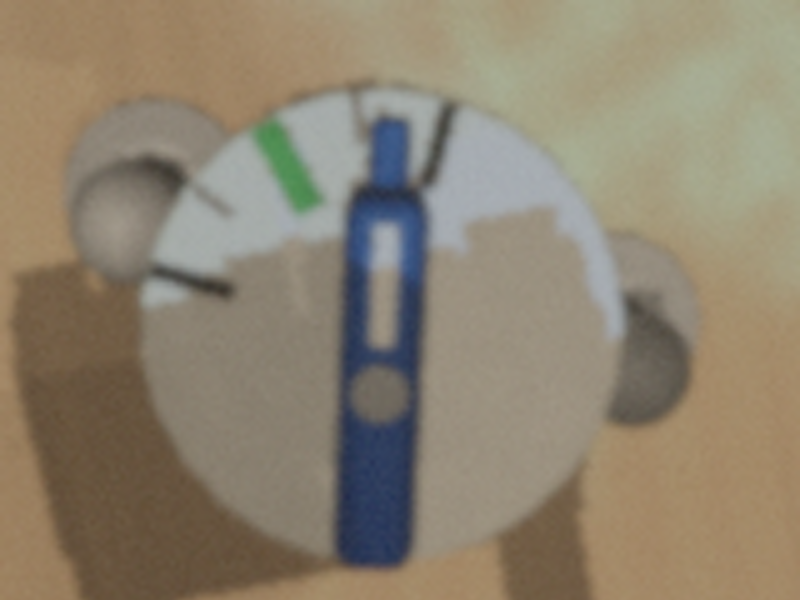

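```bash
python3 - <<'E'
from h import *
import pickle
f=pickle.load(open('w1.pkl','rb'))
C=lambda x,y:(200+x/5,110+y/5)
A=lambda x,y,z: at(f,*C(x,y),z)
print('axis',A(380,395,.138),'dial',(A(142,325,.091)+A(625,325,.091))/2)
c=A(380,395,.138)
ang=lambda v:np.degrees(np.arctan2(v[1],v[0]))
print('handle',ang(A(387,222,.138)-A(378,348,.138)),ang(A(391,122,.116)-c), ang(A(387,195,.138)-A(374,560,.138)))
for n,(p,q) in dict(closed=((448,105),(428,182)),green=((266,128),(310,208)),open=((152,268),(230,291))).items():
    a,b=A(*p,.091),A(*q,.091); print(n,'line',ang(a-b),'from axis',ang((a+b)/2-c), np.linalg.norm((a-c)[:2]))
print(manip.read_state()['joint_positions'].round(3))
E
```

```text
axis [0.53305211 0.0732904  0.138     ] dial [0.53522248 0.07259175 0.091     ]
handle -15.420550087527298 -13.671821238118667 -13.384820684016216
closed line -25.63820989339394 from axis -27.224289803824963 0.044705131012379815
green line 17.01499610117832 from axis 17.351072065442345 0.04428371957402625
open line 62.02014983285612 from axis 61.75101403137945 0.044910708029963754
[0.002 0.215 1.552 0.    1.373 1.771]
```

```bash
python3 - <<'E'
from h import *
goal([.534,.073,.108],np.radians(-13.8))
E
```

```text
travel cm [-0.12 -0.27 18.82] rot [-0.0005 -0.0017  0.0431]
```

Request:
move_arm --steps '[{"travel":[-0.1,-0.3,5],"rot":[0,0,0.043],"grip":60},{"travel":[-0.1,-0.3,10],"rot":[0,0,0.043],"grip":60},{"travel":[-0.1,-0.3,14],"rot":[0,0,0.043],"grip":60},{"travel":[-0.1,-0.3,17],"rot":[0,0,0.043],"grip":60},{"travel":[-0.1,-0.3,18.7],"rot":[0,0,0.043],"grip":60},{"travel":[-0.1,-0.3,18.7],"rot":[0,0,0.043],"grip":60},{"travel":[-0.1,-0.3,18.7],"rot":[0,0,0.043],"grip":60}]' --grip_force 40

```text
t: 3.3
tool_pos: [0.5346, 0.0726, 0.11]
eef_rot: [-0.0, 0.993, -0.121, 0.001]
ft_force: [0.5, -0.2, -0.1]
width: 0.0511
```

```bash
python3 - <<'E'
from h import *
f=wristf(); save(f,'w2.png')
goal([.534,.073,.108],np.radians(-13.8))
E
```

```text
travel cm [-0.1  -0.01  0.22] rot [-0.0009 -0.0033 -0.0006]
```

View pics/w2.png

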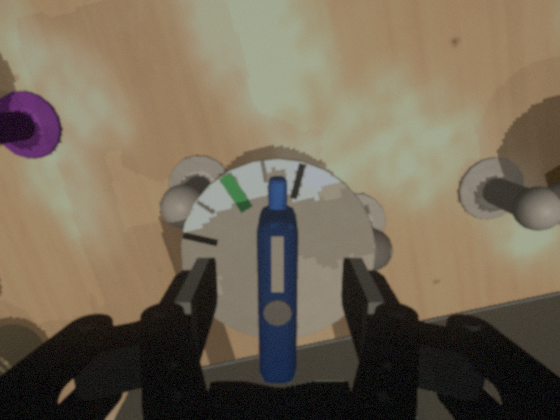

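The blue bar stands upright and centred between the open fingers (x≈278, screw at 277,312). Now I'll close on it.

Request:
move_arm --steps '[{"travel":[0,0,0.1],"rot":[0,0,0],"grip":0},{"travel":[0,0,0.1],"rot":[0,0,0],"grip":0},{"travel":[0,0,0.1],"rot":[0,0,0],"grip":0},{"travel":[0,0,0.1],"rot":[0,0,0],"grip":0},{"travel":[0,0,0.1],"rot":[0,0,0],"grip":0}]' --grip_force 40

```text
t: 3.98
tool_pos: [0.5355, 0.073, 0.11]
eef_rot: [-0.0, 0.993, -0.12, 0.002]
ft_force: [-0.9, 0.7, 6.3]
width: 0.0131
```

```bash
python3 - <<'E'
from h import *
f=wristf(); save(f,'w3.png')
s=manip.read_state(); print(s['width'],s['ft_force'],s['torque'])
goal([.534,.073,.108],np.radians(17.5))
E
```

```text
0.013375868596201778 [-1.55614978  0.89243155  6.37421312] [ 0.09248852  0.14921925 -0.02339896]
travel cm [-0.14  0.04  0.2 ] rot [-2.000e-04 -4.800e-03 -5.467e-01]
```

Request:
move_arm --steps '[{"travel":[0,0,0],"rot":[0,0,-0.1],"grip":0},{"travel":[0,0,0],"rot":[0,0,-0.2],"grip":0},{"travel":[0,0,0],"rot":[0,0,-0.3],"grip":0},{"travel":[0,0,0],"rot":[0,0,-0.4],"grip":0},{"travel":[0,0,0],"rot":[0,0,-0.5],"grip":0},{"travel":[0,0,0],"rot":[0,0,-0.55],"grip":0},{"travel":[0,0,0],"rot":[0,0,-0.55],"grip":0},{"travel":[0,0,0],"rot":[0,0,-0.55],"grip":0}]'

```text
t: 5.03
tool_pos: [0.5354, 0.0735, 0.11]
eef_rot: [-0.0, 0.988, 0.153, 0.002]
ft_force: [-0.5, 4.2, 0.5]
width: 0.0134
```

```bash
python3 - <<'E'
from h import *
import pickle
f=wristf(); save(f,'w4.png'); pickle.dump(f,open('w4.pkl','wb'))
s=manip.read_state(); print(s['width'],s['ft_force'],s['torque'])
goal([.534,.073,.108],np.radians(17.5))
E
```

```text
0.013322832287720316 [-1.37648362  4.03188975  1.09115069] [0.78979311 0.11364665 0.07554004]
travel cm [-0.16  0.    0.2 ] rot [ 0.0005 -0.0049  0.0026]
```

View pics/w4.png

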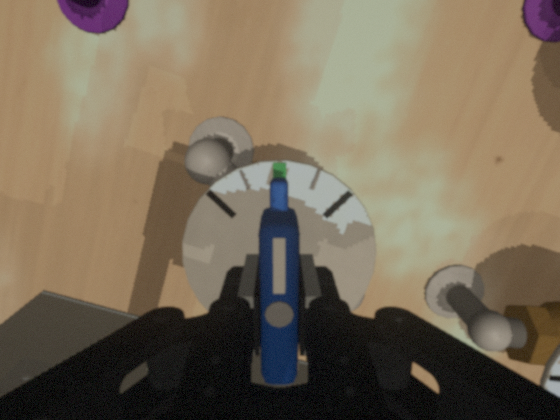

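The nose tip (279,180) covers the green mark (279,170), and the black marks at (221,204) and (338,204) lie evenly on either side. I'll release the handle and lift clear.

Request:
move_arm --steps '[{"travel":[0,0,0],"rot":[0,0,0],"grip":60},{"travel":[0,0,0],"rot":[0,0,0],"grip":60},{"travel":[0,0,0],"rot":[0,0,0],"grip":60},{"travel":[0,0,0],"rot":[0,0,0],"grip":60},{"travel":[0,0,-3],"rot":[0,0,0],"grip":60},{"travel":[0,0,-7],"rot":[0,0,0],"grip":60},{"travel":[0,0,-12],"rot":[0,0,0],"grip":60},{"travel":[0,0,-15],"rot":[0,0,0],"grip":60},{"travel":[0,0,-15],"rot":[0,0,0],"grip":60},{"travel":[0,0,-15],"rot":[0,0,0],"grip":60}]'

```text
t: 6.32
tool_pos: [0.534, 0.0733, 0.2591]
eef_rot: [-0.0, 0.988, 0.153, 0.002]
ft_force: [-1.0, 0.3, 0.2]
width: 0.0512
```

```bash
python3 - <<'E'
from h import *
import pickle
f=wristf(); save(f,'w5.png'); pickle.dump(f,open('w5.pkl','wb'))
print(proj(f,[.534,.073,.1]))
im=cv2.imread('pics/w5.png'); x0,y0,w,h=200,110,160,120
cv2.imwrite('pics/w5c.png',cv2.resize(im[y0:y0+h,x0:x0+w],None,fx=5,fy=5,interpolation=cv2.INTER_CUBIC))
f=manip.grab_frame('side'); save(f,'side5.png')
print(manip.trace(f,'custard_cup')[0]['extent'],[d['extent'] for d in manip.trace(f,'hot_tip')])
E
```

```text
[279.9572049  187.31185329]
[306.1, 308.4, 22.0, 28.0] [[255.0, 232.8, 12.9, 23.5]]
```

View pics/w5c.png

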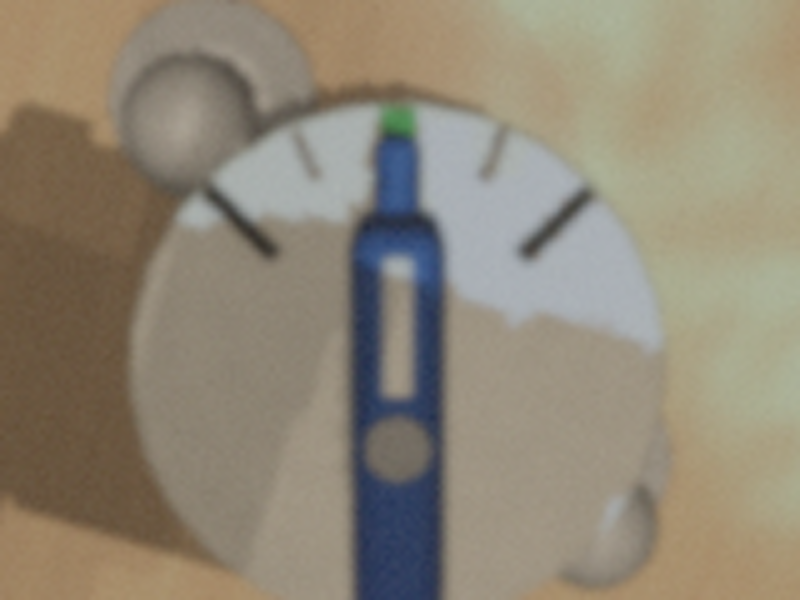

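View pics/side5.png

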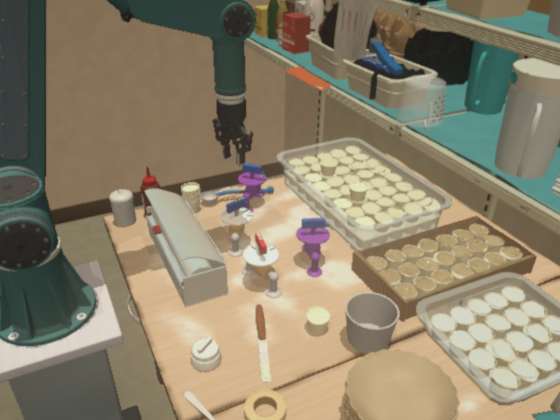

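The pointer stands on the green mark (crop 398,125), and the screw, white line and nose are in line with it. The red handle and the cup have not moved, and the gripper is clear.

```bash
python3 -c "
from bench import manip
print(manip.job_done())"
```

```text
the job is handed in; nothing more can be done
None
```

I turned the blue cold-water valve on the white dial by about 31°, from roughly 13° open to the green 45° mark. Then I let go, lifted the gripper about 15 cm clear, and handed the job in at about 6.5 s.

**Blue valve:** The last wrist picture, taken after release, shows the pointer centred on the green mark, with the two black marks evenly on either side of it.

**Red valve and cup:** Both look unmoved in the side picture. The network's outlines for them differ from the first picture by 2 to 7 pixels. I put that down to the network's own error, as the arm never touched either of them.

**Forces:** The readings after each move stayed below about 7 N.

No check failed.

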